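Set the peg of the red ribbon holder

ROBOT

A 6-joint arm with a two-finger parallel gripper is mounted at the origin on the work surface; the furniture and walls round the work are solid. World frame = base frame: x ahead of the robot, y to its left, z up, the work surface at z = 0. Lengths are in mm, angles in degrees, forces in N, time in s.
With the tool pointing down it reaches from about 300 to 850 mm from the base axis. Payload 4.2 kg.
Tool frame: the origin (TCP) lies at the very end of the fingers, on their centre line; the grasp point (between the pads) lies 19 mm behind it (env.grasp_offset is the distance from the TCP to the grasp point, in mm); z points along the fingers, y is the line along which they close (so a half turn about z gives the same grasp; the last joint's range is limited). The gripper opens to 91 mm and grips with 3 to 60 N. Pads are 32 mm wide; open, the fingers measure 118 mm over their backs; the gripper's body (76 mm by 178 mm) begins 60 mm behind the grasp point.
Start: joints at [62.452, 18.312, 89.639, -0, 72.044, -1.146], TCP at [255.687, 515.041, 213.976] pointing down, gripper open.
Joint ranges: [-177.97, 177.97], [-48.28, 115.42], [12.27, 149.76], [-77.06, 257.06], [2.81, 150.46], [-146.56, 146.56]. Speed limits (degrees/s): [147.25, 147.25, 180, 180, 180, 180].

INTERFACE

Orientations are given as [roll, pitch, yaw] about the fixed x, y, z axes, in that order (R = Rz(yaw) Ry(pitch) Rx(roll)).
In Python, from workcell import env, eyes gives the robot as it stands.
- The arm moves only by the tool send_rows, never from a script. Its arguments are lists of equal length, an entry for each row: "grip": the opening, from -1 (shut) to 1 (fully open), so that 0 is half open; "xyz": the shift along the world's x, y, z in m, a list of three; "yaw": the turn about the world's z in degrees. A call has 1 to 8 rows; each row is the pose to reach, as a shift and turn from the pose commanded when the call began; what a row does not reach only later rows make up. A row lasts 1/12 s, in which the tool goes at most 41.7 mm and 7.16 degrees, less where a joint would pass 70% of its speed; a pose out of reach is approached as far as the arm can. A call with a gripper value outside its range is refused whole. The fingers move at their own pace and stop on an object; "grip_force" is the grip in N (left out, the last holds). Time passes only in rows, so rows that repeat a pose let the fingers close. It gives the time, the measured TCP pose, the force, the opening and the grip force at its end, in the units of the state.
- env.state(): the state, without advancing time (a new reading comes with each control period).
- eyes.grab_frame(name): name is "side" or "top"; returns a dict with "frame" (480x640x3 uint8, red, green, blue), "fx", "fy", "cx", "cy" (pixels), "D" ([k1, k2, p1, p2, k3] as OpenCV has them; the pictures are not rectified), "pose" (4x4, takes a point from camera to world coordinates). Camera axes: x right, y down, z forward; pixel columns grow to the right and rows downward; lengths in mm; the calibration is good to about 2 mm. A picture is of the moment at which its call begins. There is no depth.
- env.job_done(): hands the job in; it is judged then, once.
The state is a dict: "time_s": time; "qpos": joint angles; "qvel": joint speeds; "effort": joint torques, N m; "ee_pos": TCP position; "ee_rot": TCP orientation; "force": force on the tool from outside, world axes, zero at the start; "torque": the same for the moment, N m; "gripper_width": finger opening in mm; "gripper_force": force on a finger pad.
Only numpy, scipy, OpenCV 4.12 (cv2) and the standard library are available. Lean on these libraries where they do the work, as an engineer would, in place of code of your own. Each camera call takes 0.05 s, during which the arm holds its last target. There are 200 camera calls.

TASK

The red ribbon keeps running off its spool because the tapered wooden peg through the spool has come loose. Press that peg straight down until its rubber washer meets the spool and, keeping it pressed there, turn it clockwise (seen from above) until its tab lines up with the white line on the wooden base; then let go; it springs back a little and should stay in. Leave the peg of the green ribbon alone.

Things in the scene. Friction and masses are not known exactly. Their poses are not given: they have to be found in the camera images.
- red_grip (a point): Middle of the red thumb tab of the wooden peg in the red ribbon spool, on the peg's upright axis, about 82 mm above the table at first. The tab is 12 mm thick along the point's x, 40 mm long along y, 38 mm high (22 mm of it below the point); z up; the point turns with the peg. Pinch the 12 mm. Under the tab: a 27 mm collar, then a black 32 mm washer, its underside 28 mm below the point.
- red_press (a joint): How far the red ribbon's peg is pressed down, in m: near 0 at first (loose), 0.012 with the washer on the spool (end of travel; the spool is 73 mm across, fixed, its top 42 mm above the table). The taper is springy: holding the peg at 0.012 takes about 12 N. Let go, it rises about 4 mm by itself, to about 0.008, and holds there.
- red_turn (a joint): Turn of the red ribbon's peg, rad, growing clockwise seen from above: at 0 the tab stands square across the white line on the wooden base (112 x 96 x 18 mm, fixed; the line shows on both sides of the spool), at 1.571 in line with it. Starts between 0 and 0.45, turns against about 0.07 N m, stays where it is left; no stop at 1.571 (it goes on to 2.4).
- green_peg: The like peg, with a green tab, in the green ribbon spool on a second, equal wooden base; also standing up loose, to be left alone. Origin at the middle of its tab, axes and sizes as for the red one.

How it is judged (in metres and radians):
On the way, in this order (a step that is already met when the one before it is completed fails the run):
1. the red ribbon's peg is being turned while it is pressed down (value of joint red_press above 0.009 m and value of joint red_turn between 0.6 and 1.3 rad), for 0.1 s.
2. its tab has come into line with the white line, the peg still pressed down (value of joint red_press above 0.009 m and value of joint red_turn between 1.35 and 1.79 rad), for 0.1 s.
At the end, for the whole second after the job is handed in: The red ribbon's peg, let go, stays at least 6 mm down in its hole with its tab within about 12 degrees of the white line; the green ribbon's peg stands where it was (value of joint red_press above 0.006 m and value of joint red_turn between 1.35 and 1.79 rad and distance of green_peg from where it was at the start of the episode below 0.004 m); the robot touches nothing.
It fails at once if the green ribbon's peg is pressed, pulled or turned (distance of green_peg from where it was at the start of the episode above 0.004 m or angular speed of green_peg above 0.6 rad/s).
It also fails if it takes over 45 s, if anything falls off the work surface, if the arm or the gripper's body presses on something with over 40 N, if the wrist force passes 120 N, or if a joint passes its speed limit or range.

## Working session

There is one attempt and no reset: what is moved stays moved. The work goes in short steps, Python scripts to look and compute and a tool call to move; the robot and the scene stay as the last step left them, time stands still between calls to the robot, and variables do not carry over. Pictures are saved under pics/ and viewed, at most 10 in all, crops included, and the job is handed in when it is done.

Besides the shell and the picture viewer there is one more tool, called after "Emit:" as name(argument=value, ...) on one line, values as JSON. send_rows: Moves the arm, as the interface text tells. Its arguments: {"type":"object","properties":{"grip":{"type":"array"},"xyz":{"type":"array"},"yaw":{"type":"array"},"grip_force":{"type":"number"}},"required":["grip","xyz","yaw"]}

```bash
mkdir -p pics
python3 - <<'E'
from workcell import env, eyes
import cv2
for n in("top","side"):
    f=eyes.grab_frame(n); cv2.imwrite(f"pics/{n}0.png",f["frame"][:,:,::-1]); print(n,f["fx"],f["D"],f["pose"].round(3).tolist())
s=env.state();print(s["time_s"],s["ee_pos"],s["ee_rot"],s["gripper_width"],s["force"])
E
```

```text
top 534.1939528342677 [0.02130411 0.         0.         0.         0.        ] [[0.0, -0.999, 0.04, 495.497], [-1.0, -0.001, -0.007, -126.638], [0.007, -0.04, -0.999, 1006.65], [0.0, 0.0, 0.0, 1.0]]
side 453.60261543833093 [-0.02967172  0.          0.          0.          0.        ] [[0.854, -0.212, 0.474, 141.718], [-0.52, -0.359, 0.775, -789.749], [0.006, -0.909, -0.417, 483.424], [0.0, 0.0, 0.0, 1.0]]
0.1 [255.46400961 514.64005094 213.21579605] [-1.79910197e+02 -1.58511351e-03  1.53601371e+02] 91.12436213152398 [ 0.56125763 -0.17079618  0.82394579]
```

View pics/top0.png

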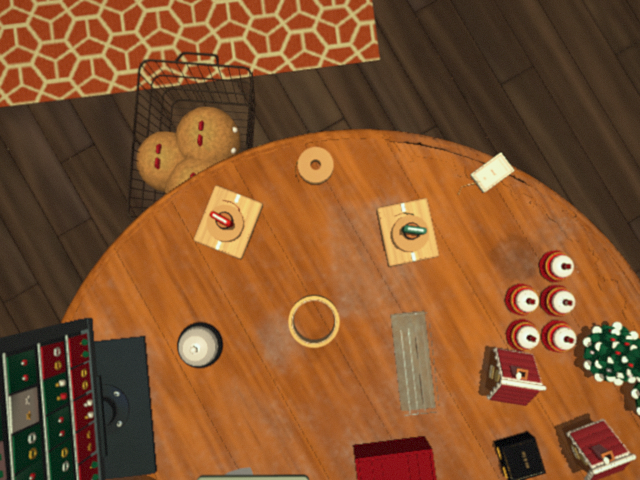

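View pics/side0.png

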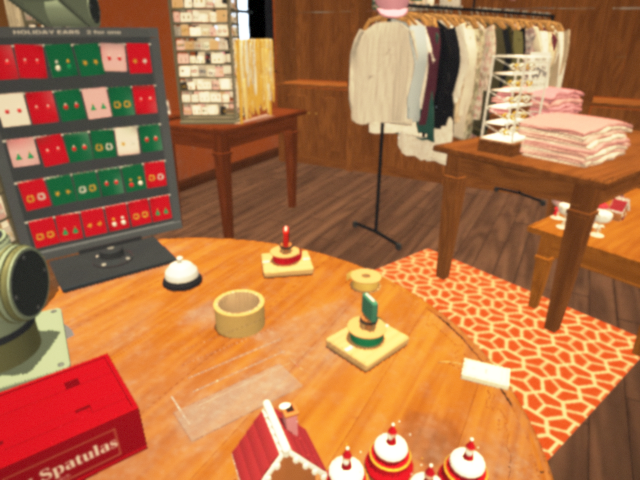

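Top view: red peg tab at about (220,218), green at (413,231), with the white line marks above and below each spool. In the side view the red tab is at (286,240) and the green at (369,307).

```bash
cat > h.py <<'E'
import numpy as np, cv2
from workcell import env, eyes
def K(f): return np.array([[f["fx"],0,f["cx"]],[0,f["fy"],f["cy"]],[0,0,1]])
def ray(f,p):
    p=np.asarray(p,float).reshape(-1,1,2); n=cv2.undistortPoints(p,K(f),np.array(f["D"])).reshape(-1,2)
    d=np.c_[n,np.ones(len(n))]@f["pose"][:3,:3].T; return f["pose"][:3,3],d
def plane(f,p,z):
    o,d=ray(f,p); return (o+d*((z-o[2])/d[:,2])[:,None])[:,:2]
def proj(f,P):
    T=np.linalg.inv(f["pose"]); return cv2.projectPoints(np.asarray(P,float).reshape(-1,1,3),cv2.Rodrigues(T[:3,:3])[0],T[:3,3],K(f),np.array(f["D"]))[0].reshape(-1,2)
def mask(f,kind,box):
    h=cv2.cvtColor(f["frame"],cv2.COLOR_RGB2HSV).astype(int); H,S,V=h[...,0],h[...,1],h[...,2]
    m={"red":((H<6)|(H>172))&(S>150)&(V>70),"white":(S<60)&(V>190),"wood":(H>12)&(H<28)&(S>50)&(V>170)}[kind]
    o=np.zeros(m.shape,np.uint8); a,b,c,d=box; o[b:d,a:c]=m[b:d,a:c]; return o
E
python3 - <<'E'
from h import *
f=eyes.grab_frame("top"); g=eyes.grab_frame("side")
box=(185,178,272,268)
m=mask(f,"wood",box)|mask(f,"white",box)
c=max(cv2.findContours(m*255,cv2.RETR_EXTERNAL,cv2.CHAIN_APPROX_NONE)[0],key=cv2.contourArea)
w=plane(f,c.reshape(-1,2),18).astype(np.float32); print("base",cv2.minAreaRect(w))
n,l,st,ce=cv2.connectedComponentsWithStats(mask(f,"white",box))
for i in range(1,n): print("white",st[i],plane(f,ce[i],18))
mr=mask(f,"red",box); n,l,st,ce=cv2.connectedComponentsWithStats(mr)
for i in range(1,n):
    if st[i][4]>8:
        ys,xs=np.nonzero(l==i); w=plane(f,np.c_[xs,ys],95).astype(np.float32); print("red",st[i],ce[i],plane(f,ce[i],95),cv2.minAreaRect(w))
a=f["frame"][175:270,180:275,::-1]; b=g["frame"][215:285,250:325,::-1]
a=cv2.resize(a,(380,380),interpolation=3);b=cv2.resize(b,(400,380),interpolation=3)
cv2.imwrite("pics/crop1.png",np.hstack([a,b]))
print("cx",f["cx"],f["cy"])
E
```

```text
base ((565.7778930664062, 47.04964065551758), (165.06375122070312, 159.0745086669922), 0.24321791529655457)
white [235 195   5   8  26] [[610.81486071  30.95577244]]
white [213 214  13   9  26] [[574.10430101  63.66343701]]
white [216 241   5   9  29] [[524.01219842  65.22188815]]
red [210 212  23  15  94] [222.69148936 219.75531915] [[564.65784726  42.53500149]] ((565.7454223632812, 45.19687271118164), (42.19822692871094, 11.402101516723633), 59.7732048034668)
cx 325.75534292760636 238.77366220650583
```

View pics/crop1.png

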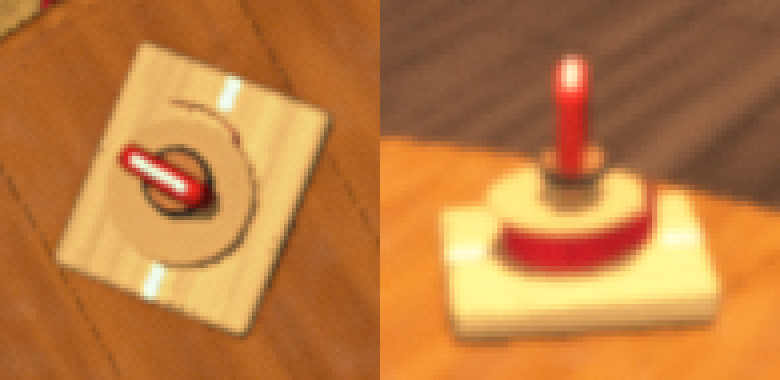

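The crop shows the red tab lying nearly across the white line: marks at px (237,198) and (218,245), axis about world (567,48), tab long axis about 60° and line about -21.5°. The tall display at left may be in the arm's way, so I'll size it before moving.

Run:
```python
from h import *
f=eyes.grab_frame("top"); g=eyes.grab_frame("side")
r=lambda x:np.round(x,0).tolist()
print("stand base top",r(plane(f,[[102,338],[146,336],[156,474],[104,478]],10)))
print("stand base side",r(plane(g,[[170,238],[186,262],[55,287]],5)))
# panel top right corner: top (92,318) & side (160,28); bottom right side (183,232)
def tri(p,q):
    (o1,d1),(o2,d2)=ray(f,p),ray(g,q); d1,d2=d1[0],d2[0]
    s=np.linalg.lstsq(np.c_[d1,-d2],o2-o1,rcond=None)[0]; return r(o1+s[0]*d1),r(o2+s[1]*d2)
print("panel corner",tri([92,318],[160,28]))
print("tab highlight",r(plane(f,[[219.5,218.5]],98)), "base mid",plane(f,[[228,221.9]],18))
print("white px mid tri", tri([219.5,218.5],[286,229]))
print("green",r(plane(f,[[414,230]],98)))
print("jar",r(plane(f,[[200,345]],40)))
```

```text
stand base top [[353.0, 278.0], [356.0, 197.0], [107.0, 175.0], [101.0, 268.0]]
stand base side [[378.0, 342.0], [373.0, 181.0], [99.0, 206.0]]
panel corner ([440.0, 95.0, 485.0], [363.0, 113.0, 502.0])
tab highlight [[567.0, 47.0]] base mid [[566.53214131  46.99690029]]
white px mid tri ([567.0, 48.0, 96.0], [570.0, 46.0, 96.0])
green [[547.0, -284.0]]
jar [[344.0, 91.0]]
```

Emit:
send_rows(xyz=[[0,0,0.04],[0,0,0.08],[0,0,0.12],[0,0,0.16],[0,0,0.2],[0,0,0.24],[0,0,0.28],[0,0,0.32]], yaw=[0,0,0,0,0,0,0,0], grip=[1,1,1,1,1,1,1,1])

```text
time_s: 0.97
ee_pos: [255.3, 514.2, 536.3]
ee_rot: [179.9, 0.0, 153.6]
force: [1.1, 0.5, 0.5]
gripper_width: 91.3
gripper_force: 0.0
```

Emit:
send_rows(xyz=[[0,0,0.04],[0.024,-0.018,0.05],[0.054,-0.042,0.05],[0.084,-0.066,0.05],[0.112,-0.092,0.05],[0.138,-0.12,0.05],[0.162,-0.15,0.05],[0.184,-0.182,0.05]], yaw=[0,-6,-12,-18,-24,-30,-36,-42], grip=[1,1,1,1,1,1,1,1])

```text
time_s: 1.63
ee_pos: [441.1, 331.8, 583.3]
ee_rot: [-180.0, 0.0, 111.3]
force: [0.1, 1.3, -0.1]
gripper_width: 91.4
gripper_force: 0.0
```

Emit:
send_rows(xyz=[[0.02,-0.033,0],[0.04,-0.066,0],[0.06,-0.1,0],[0.078,-0.135,0],[0.094,-0.17,0],[0.108,-0.207,0],[0.118,-0.245,0],[0.128,-0.284,0]], yaw=[-6,-12,-18,-24,-30,-36,-42,-50], grip=[1,1,1,1,1,1,1,1])

```text
time_s: 2.3
ee_pos: [568.1, 47.2, 583.7]
ee_rot: [-180.0, 0.0, 62.1]
force: [-0.1, 0.7, -0.3]
gripper_width: 91.4
gripper_force: 0.0
```

Emit:
send_rows(xyz=[[0,0,-0.04],[0,0,-0.08],[0,0,-0.12],[0,0,-0.16],[0,0,-0.2],[0,0,-0.24],[0,0,-0.28],[0,0,-0.32]], yaw=[0,0,0,0,0,0,0,0], grip=[1,1,1,1,1,1,1,1])

```text
time_s: 2.97
ee_pos: [567.1, 49.0, 262.3]
ee_rot: [180.0, -0.0, 62.4]
force: [1.3, -0.4, 0.2]
gripper_width: 91.0
gripper_force: 0.0
```

Emit:
send_rows(xyz=[[0,0,-0.04],[0,0,-0.08],[0,0,-0.115],[0,0,-0.135],[0,0,-0.142],[0,0,-0.142]], yaw=[0,0,0,0,0,0], grip=[1,1,1,1,1,1])

```text
time_s: 3.47
ee_pos: [566.6, 49.0, 120.2]
ee_rot: [-179.8, 0.1, 62.4]
force: [-1.1, -0.3, -0.1]
gripper_width: 91.2
gripper_force: 0.0
```

Run:
```python
from h import *
f=eyes.grab_frame("top"); g=eyes.grab_frame("side")
a=f["frame"][160:290,160:290,::-1]; b=g["frame"][165:295,220:350,::-1]
cv2.imwrite("pics/crop2.png",np.hstack([cv2.resize(x,(390,390),interpolation=3) for x in(a,b)]))
```

```text
(no output)
```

View pics/crop2.png

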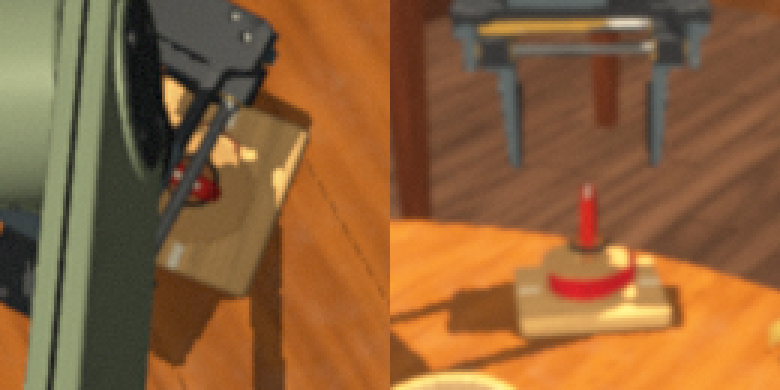

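The tab at (588,215) in the side crop sits midway between the fingers (516 and 656), so the alignment is good. Next: descend to TCP z about 65 and close.

Emit:
send_rows(xyz=[[0,-0.001,-0.03],[0,-0.001,-0.045],[0,-0.001,-0.055],[0,-0.001,-0.055],[0,-0.001,-0.055],[0,-0.001,-0.055],[0,-0.001,-0.055],[0,-0.001,-0.055]], yaw=[0,0,0,0,0,0,0,0], grip=[1,1,1,0.2,-0.3,-0.6,-0.7,-0.8], grip_force=40)

```text
time_s: 4.23
ee_pos: [568.5, 48.1, 68.2]
ee_rot: [179.9, -0.1, 62.4]
force: [0.3, 0.5, -0.4]
gripper_width: 60.9
gripper_force: 0.0
```

Emit:
send_rows(xyz=[[0,0,0],[0,0,0],[0,0,0],[0,0,0],[0,0,0],[0,0,0]], yaw=[0,0,0,0,0,0], grip=[-1,-1,-1,-1,-1,-1], grip_force=50)

```text
time_s: 4.73
ee_pos: [567.6, 48.0, 66.9]
ee_rot: [-180.0, 0.0, 62.4]
force: [0.0, 1.0, 0.2]
gripper_width: 20.5
gripper_force: 0.0
```

Emit:
send_rows(xyz=[[0,0,0],[0,0,0],[0,0,0],[0,0,0],[0,0,0],[0,0,0]], yaw=[0,0,0,0,0,0], grip=[-1,-1,-1,-1,-1,-1], grip_force=50)

```text
time_s: 5.23
ee_pos: [568.0, 48.0, 67.0]
ee_rot: [180.0, -0.0, 62.4]
force: [1.9, -0.1, -2.0]
gripper_width: 11.5
gripper_force: 50.0
```

Emit:
send_rows(xyz=[[0,0,-0.002],[0,0,-0.004],[0,0,-0.006],[0,0,-0.008],[0,0,-0.01],[0,0,-0.01],[0,0,-0.01]], yaw=[0,0,0,0,0,0,0], grip=[-1,-1,-1,-1,-1,-1,-1], grip_force=60)

```text
time_s: 5.82
ee_pos: [568.0, 48.0, 57.7]
ee_rot: [179.9, -0.0, 62.4]
force: [0.3, -1.0, 6.2]
gripper_width: 11.7
gripper_force: 60.0
```

Emit:
send_rows(xyz=[[0,0,-0.001],[0,0,-0.002],[0,0,-0.002],[0,0,-0.002]], yaw=[0,0,0,0], grip=[-1,-1,-1,-1])

```text
time_s: 6.15
ee_pos: [568.1, 48.0, 56.1]
ee_rot: [179.9, -0.0, 62.4]
force: [0.2, -1.6, 8.5]
gripper_width: 11.9
gripper_force: 60.0
```

Emit:
send_rows(xyz=[[0,0,-0.001],[0,0,-0.002],[0,0,-0.002],[0,0,-0.002]], yaw=[0,0,0,0], grip=[-1,-1,-1,-1])

```text
time_s: 6.48
ee_pos: [568.1, 48.0, 55.9]
ee_rot: [179.9, -0.1, 62.4]
force: [-4.5, -1.2, 19.5]
gripper_width: 12.0
gripper_force: 60.0
```

Emit:
send_rows(xyz=[[0,0,-0.001],[0,0,-0.002],[0,0,-0.002],[0,0,-0.002]], yaw=[0,0,0,0], grip=[-1,-1,-1,-1])

```text
time_s: 6.82
ee_pos: [568.2, 48.0, 55.8]
ee_rot: [179.8, -0.1, 62.4]
force: [-8.4, -2.2, 30.9]
gripper_width: 11.8
gripper_force: 60.0
```

Emit:
send_rows(xyz=[[0,0,0.001],[0,0,0.001],[0,0,0.001],[0,0,0.001],[0,0,0.001],[0,0,0.001],[0,0,0.001],[0,0,0.001]], yaw=[-2,-6,-11,-16,-21,-26,-31,-36], grip=[-1,-1,-1,-1,-1,-1,-1,-1])

```text
time_s: 7.48
ee_pos: [568.1, 48.0, 55.9]
ee_rot: [179.9, -0.1, 26.2]
force: [-6.1, -1.4, 25.8]
gripper_width: 11.8
gripper_force: 60.0
```

Emit:
send_rows(xyz=[[0,0,0],[0,0,0],[0,0,0],[0,0,0],[0,0,0],[0,0,0]], yaw=[-4,-8,-12,-16,-18,-18], grip=[-1,-1,-1,-1,-1,-1])

```text
time_s: 7.98
ee_pos: [568.1, 48.0, 55.9]
ee_rot: [180.0, -0.1, 8.4]
force: [-6.9, -1.7, 25.5]
gripper_width: 11.8
gripper_force: 60.0
```

Emit:
send_rows(xyz=[[0,0,0],[0,0,0],[0,0,0],[0,0,0],[0,0,0],[0,0,0],[0,0,0],[0,0,0]], yaw=[-4,-8,-13,-18,-23,-28,-30,-30], grip=[-1,-1,-1,-1,-1,-1,-1,-1])

```text
time_s: 8.65
ee_pos: [568.1, 48.0, 55.9]
ee_rot: [-180.0, -0.1, -21.6]
force: [-5.9, -0.8, 25.3]
gripper_width: 11.8
gripper_force: 60.0
```

Emit:
send_rows(xyz=[[0,0,0],[0,0,0],[0,0,0]], yaw=[0,0,0], grip=[-1,-1,-1])

```text
time_s: 8.9
ee_pos: [568.1, 48.0, 55.9]
ee_rot: [-180.0, -0.1, -21.6]
force: [-4.5, -2.0, 24.9]
gripper_width: 11.7
gripper_force: 60.0
```

Run:
```python
from h import *
f=eyes.grab_frame("top"); g=eyes.grab_frame("side")
a=f["frame"][160:290,160:290,::-1]; b=g["frame"][195:285,240:330,::-1]
cv2.imwrite("pics/crop3.png",np.hstack([cv2.resize(x,(390,390),interpolation=3) for x in(a,b)]))
s=env.state(); print(s["torque"],s["ee_rot"],s["force"])
```

```text
[-0.32964624  1.35872681 -0.07417283] [-1.79954346e+02 -1.29594954e-01 -2.15619675e+01] [-5.42240279 -1.18262098 25.56831356]
```

View pics/crop3.png

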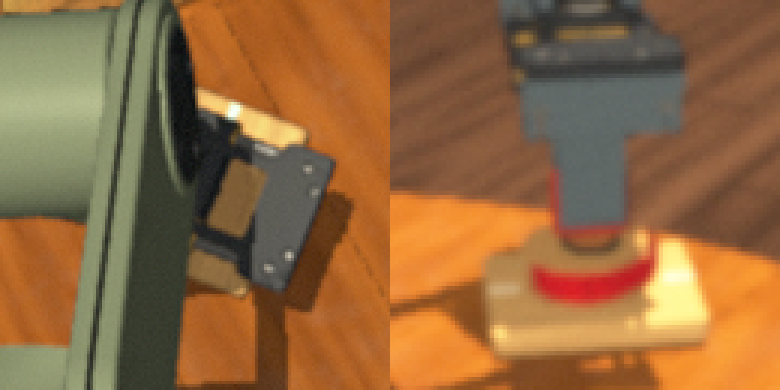

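The tab has turned with the fingers and the washer is down on the spool. I'll ease the excess push, then open.

Emit:
send_rows(xyz=[[0,0,0.001],[0,0,0.002],[0,0,0.002],[0,0,0.002],[0,0,0.002],[0,0,0.002],[0,0,0.002],[0,0,0.002]], yaw=[0,0,0,0,0,0,0,0], grip=[-1,-1,-0.5,0,0.3,0.5,0.5,0.5])

```text
time_s: 9.67
ee_pos: [567.4, 48.1, 53.5]
ee_rot: [180.0, 0.0, -21.6]
force: [0.1, 0.3, -0.5]
gripper_width: 48.9
gripper_force: 0.0
```

Emit:
send_rows(xyz=[[0,0,0],[0,0,0],[0,0,0],[0,0,0],[0,0,0],[0,0,0]], yaw=[0,0,0,0,0,0], grip=[0.5,0.5,0.5,0.5,0.5,0.5])

```text
time_s: 10.17
ee_pos: [567.7, 48.1, 54.0]
ee_rot: [180.0, -0.0, -21.6]
force: [0.0, 0.5, -0.3]
gripper_width: 68.6
gripper_force: 0.0
```

Rise clear and move aside (towards +x and up) for a look.

Emit:
send_rows(xyz=[[0,0,0.02],[0,0,0.05],[0,0,0.09],[0,0,0.13],[0,0,0.17],[0,0,0.21],[0,0,0.25],[0,0,0.25]], yaw=[0,0,0,0,0,0,0,0], grip=[0.5,0.5,0.5,0.5,0.5,0.5,0.5,0.5])

```text
time_s: 10.83
ee_pos: [571.1, 48.3, 313.2]
ee_rot: [-179.6, -0.9, -21.6]
force: [0.6, 0.3, 0.8]
gripper_width: 68.0
gripper_force: 0.0
```

Emit:
send_rows(xyz=[[-0.02,-0.03,0],[-0.04,-0.06,0],[-0.06,-0.09,0],[-0.08,-0.12,0],[-0.1,-0.15,0],[-0.12,-0.18,0],[-0.13,-0.2,0],[-0.13,-0.2,0]], yaw=[0,0,0,0,0,0,0,0], grip=[0.5,0.5,0.5,0.5,0.5,0.5,0.5,0.5])

```text
time_s: 11.5
ee_pos: [435.6, -154.9, 304.1]
ee_rot: [179.9, -0.0, -21.8]
force: [-0.3, 0.6, -0.1]
gripper_width: 68.1
gripper_force: 0.0
```

Run:
```python
from h import *
f=eyes.grab_frame("top"); g=eyes.grab_frame("side")
a=f["frame"][175:270,180:275,::-1]; b=g["frame"][215:285,250:320,::-1]
cv2.imwrite("pics/crop4.png",np.hstack([cv2.resize(x,(390,390),interpolation=3) for x in(a,b)]))
mr=mask(f,"red",(185,178,272,268)); n,l,st,ce=cv2.connectedComponentsWithStats(mr)
for i in range(1,n):
    if st[i][4]>8:
        ys,xs=np.nonzero(l==i); print(st[i],cv2.minAreaRect(plane(f,np.c_[xs,ys],87).astype(np.float32)))
print(env.state()["ee_pos"])
```

```text
[215 209  14  21 110] ((566.1168212890625, 44.88044738769531), (15.656678199768066, 36.43254089355469), 68.715576171875)
[217 213   4   9  10] ((570.2313232421875, 51.77165985107422), (1.8090921640396118, 14.687593460083008), 67.31500244140625)
[ 437.46902859 -152.25463682  303.96209281]
```

View pics/crop4.png

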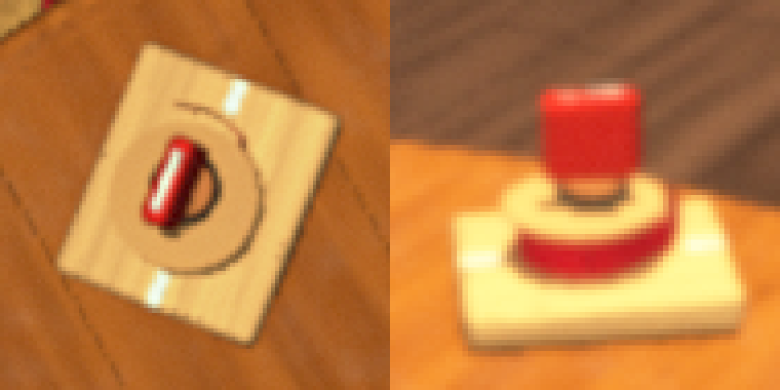

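The tab at (170,185) in the crop is in line with the white marks (measured -21.3° against -21.5°), the peg is lower, and the arm is clear.

```bash
python3 -c "
from workcell import env
print(env.job_done())"
```

```text
the job is handed in; nothing more can be done
None
```

I pressed the red peg down until its washer met the spool, turned it clockwise until the tab measured within about 1° of the white line, and let it go. It looks to have stayed down in its hole (final depth seen but not measured). The green peg wasn't touched, and the job is handed in, but no verdict was shown.

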